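Roll the blue fuel rail into the V-block

ROBOT

A 6-joint arm with a two-finger parallel gripper is mounted at the origin on the work surface. World frame = base frame: x ahead of the robot, y to its left, z up, the work surface at z = 0. Lengths are in m, angles in rad, forces in N, time in s.
With the tool pointing down it reaches from about 0.375 to 0.9 m from the base axis. Payload 3.1 kg.
Tool frame: the origin (TCP) lies midway between the tips of the shut fingers; the grasp point (between the pads) lies 19 mm behind it; z points along the fingers, y is the line along which they close (so a half turn about z gives the same grasp; the last joint's range is limited). The gripper opens to 87 mm and grips with 3 to 60 N. Pads are 19 mm wide; open, the fingers measure 117 mm over their backs; the gripper's body (75 mm by 190 mm) begins 51 mm behind the grasp point.
Start: joints at [-0.178, 0.527, 1.433, -0, 1.181, -0.178], TCP at [0.625, 0, 0.223] pointing down, gripper open.
Joint ranges: [-3.08, 3.08], [-0.75, 2.2], [0.22, 2.44], [-1.43, 4.57], [0, 2.65], [-2.85, 2.85]. Speed limits (rad/s): [2.79, 2.79, 3.14, 3.14, 3.14, 3.14].

INTERFACE

Orientations are given as a unit quaternion [x, y, z, w].
In Python, from rig import status, imaging, order gives the robot as it stands.
- The arm moves only by the tool arm_command, never from a script. Its argument "deltas" is one flat list of numbers, 5 for each row, row after row: the opening, from -1 (shut) to 1 (fully open), so that 0 is half open, then the shift along the tool's x, y, z in m, then the turn about the tool's z in rad. In form: [gripper, tx, ty, tz, roll, gripper, tx, ty, tz, roll, ...]. A call has 1 to 12 rows; each row shifts and turns the commanded pose from where the row before left it, along the tool's axes as they then stand; what a row does not reach is not made up. A row lasts 1/8 s, in which the tool goes at most 62.5 mm and 10.7 degrees, less where a joint would pass 70% of its speed; a pose out of reach is approached as far as the arm can. A call with a gripper value outside its range is refused whole. The fingers move at their own pace and stop on an object; "newtons" is the grip in N (left out, the last holds). Time passes only in rows, so rows that do not move let the fingers close. It gives the time, the measured TCP pose, the force, the opening and the grip force at its end, in the units of the state.
- status.get_obs(): the state, without advancing time (a new reading comes with each control period).
- imaging.camera(name): name is "scene" or "side" or "wrist"; returns (picture, depth): 384x512x3 uint8, red, green, blue; 384x512 float32, m along the optical axis (not along the pixel's ray), 0 where there is no reading.
- imaging.camera_params(name): a dict with "intrinsics" (3x3 intrinsics, pixels), "k1" (the pictures are not rectified: a ray, as slopes to the right and down, at radius r is drawn at 1 + k1 r^2 times it, then the intrinsics apply), "camera_from_world" (4x4, takes a point from world to camera coordinates). Camera axes: x right, y up, looking along -z (the intrinsics and any distortion apply to the point x, -y, -z); pixel columns grow to the right and rows downward; lengths in m; the calibration is good to about 2 mm. A picture is of the moment at which its call begins: read the wrist's pose just before it. camera_params takes no time and is no camera call; for the wrist camera it gives the pose at the moment of the call.
- order.hand_in(): hands the job in; it is judged then, once.
The state is a dict: "time": time; "q": joint angles; "joint_velocities": joint speeds; "joint_torque": joint torques, N m; "position": TCP position; "tool_rot": TCP orientation; "ft_force": force on the tool from outside, world axes, zero at the start; "moment": the same for the moment, N m; "grip_width": finger opening in m; "grip_force": force on a finger pad.
Only numpy, scipy, OpenCV 4.12 (cv2) and the standard library are available. Lean on these libraries where they do the work, as an engineer would, in place of code of your own. Each camera call takes 0.05 s, during which the arm holds its last target. There are 200 camera calls.

TASK

With the fingers, roll the blue fuel-rail tube along the bench and up the V-block's ramp so that it drops into the groove, then push on its end to slide it along the groove until it sits against the red end stop. Only touch and push it: do not lift it or tip it up, and leave the bare aluminium tube and everything else where they are.

Things in the scene. Friction and masses are not known exactly. Their poses are not given: they have to be found in the camera images.
- blue_rail: blue anodised round tube, ends closed, 40 mm diameter, 160 mm long, about 0.4 kg. Origin at its middle on the centre line; x runs along its length (either way), y and z turn as it rolls. Lies on the bench at one side of the V-block, roughly parallel to the groove. Smooth (friction about 0.4); rolls easily, stops within a few cm when no longer pushed, rolls back down the ramp if let go there.
- vblock: low V-block fixed to the bench. Origin at bench level under the groove's middle; x along the groove (-90 to +90 mm), y across, z up. Both sides alike: groove bottom 2 mm above the bench at y = 0, steel flanks rising at 30 degrees to a lip 10 mm high at y = 14 mm, flat to y = 18 mm, then a yellow ramp falling to the bench at y = 80 mm. Red stop at the +x end, the -x end is open.
- vblock_stop (a point): middle of the red end stop's face towards the groove, at x = +90 mm, 25 mm above the bench; the stop is 32 mm wide, 40 mm high, 8 mm thick; axes as the V-block's
- vblock_seat (a point): where the middle of the blue tube is when it lies in the groove against the stop: 25 mm above the bench, x = +10 mm, y = 0 in the V-block's frame; the tube's free end is then at x = -70 mm
- plain_rail: bare aluminium tube of the same size, shape and frame as the blue one, on the opposite side of the V-block (sides vary); it stays where it is and rolls easily if touched
- injector_a: fuel injector standing upright, black and steel with an orange ring, 26 mm wide, 58 mm high; origin at the centre of its foot; bystander
- injector_b: second fuel injector like the first; bystander
- cleaner: white bottle with red cap, 60 mm wide, 160 mm high; origin under its centre; bystander
- jar: amber jar with black lid, 70 mm wide, 90 mm high; origin under its centre; bystander
- wrench: steel wrench lying flat, 180 mm long; bystander
- screwdriver: screwdriver lying flat, 180 mm long; bystander
Things that resemble listed ones, but are neither listed nor needed, are in the scene too. What is meant by the blue_rail is not green or pink, and is the larger of those in its own colour.

How it is judged:
On the way, in this order (a step that is already met when the one before it is completed fails the run):
1. the blue tube is rolling: it has turned about its own axis while down on the bench or ramp (angle between blue_rail's own z axis and vertical above 0.6 rad and height (world z) of blue_rail below 0.034 m), for 0.05 s.
2. the blue tube lies in the groove (y of blue_rail in the frame of vblock between -0.004 and 0.004 m and z of blue_rail in the frame of vblock below 0.028 m and angle between the x axis of blue_rail and the x axis of vblock, either way round below 0.05 rad), for 0.2 s.
At the end, for the whole second after the job is handed in: the blue tube lies at rest down in the groove (centre line within 4 mm of the groove's middle and within 0.05 rad of its direction), its end within 5 mm of the red stop (all of step 2 and x of blue_rail in the frame of vblock between 0.005 and 0.014 m and linear speed of blue_rail below 0.01 m/s); the robot touches nothing.
It fails at once if the blue tube is lifted off the bench (middle higher than 45 mm) (height (world z) of blue_rail above 0.045 m).
It fails at once if the blue tube is tipped up by more than 0.25 rad (angle between blue_rail's own x axis and vertical below 1.32 rad or angle between blue_rail's own x axis and vertical above 1.82 rad).
It fails at once if the bare aluminium tube is moved more than 20 mm (distance of plain_rail from where it was at the start of the episode above 0.02 m).
It fails at once if another thing on the bench is moved more than 30 mm (distance of any of injector_a, injector_b, cleaner, jar, wrench, screwdriver from where it was at the start of the episode above 0.03 m).
It also fails if it takes over 51 s, if anything falls off the work surface, if the arm or the gripper's body presses on something with over 40 N, if the wrist force passes 120 N, or if a joint passes its speed limit or range.

## Working session

There is one attempt and no reset: what is moved stays moved. The work goes in short steps, Python scripts to look and compute and a tool call to move; the robot and the scene stay as the last step left them, time stands still between calls to the robot, and variables do not carry over. Pictures are saved under pics/ and viewed, at most 10 in all, crops included, and the job is handed in when it is done.

Besides the shell and the picture viewer there is one more tool, called after "Emit:" as a command line: name --argument value ..., lists and objects as JSON in quotes. arm_command: Moves the arm, as the interface text tells. Its arguments: {"type":"object","properties":{"deltas":{"type":"array"},"newtons":{"type":"number"}},"required":["deltas"]}

```bash
mkdir -p pics; cat > h.py <<'E'
import numpy as np, cv2
from rig import status, imaging, order
def snap(n,f):
    p=imaging.camera_params(n); im,d=imaging.camera(n)
    cv2.imwrite(f'pics/{f}.png',im[:,:,::-1]); np.savez(f'{f}.npz',im=im,d=d,K=p['intrinsics'],k1=p['k1'],T=p['camera_from_world'])
def world(f,u,v,z=None):
    a=np.load(f'{f}.npz'); K=a['K'];k=float(a['k1']);T=a['T']
    s=cv2.undistortPoints(np.array([[[u,v]]],float),K,np.array([k,0,0,0,0.]))[0,0]
    R=T[:3,:3].T; c=-R@T[:3,3]; r=R@np.array([s[0],-s[1],-1])
    t=float(a['d'][int(round(v)),int(round(u))]) if z is None else (z-c[2])/r[2]
    return c+t*r
E
python3 - <<'E'
from h import *
snap('scene','s0'); snap('side','d0')
im=np.hstack([cv2.imread('pics/s0.png')]); cv2.imwrite('pics/s0b.png',cv2.resize(im,(800,600)))
cv2.imwrite('pics/d0b.png',cv2.resize(cv2.imread('pics/d0.png'),(800,600)))
print(status.get_obs())
E
```

```text
{'time': 0.1, 'q': array([-1.78494071e-01,  5.28362495e-01,  1.43374244e+00,  3.39891094e-05,
        1.18137406e+00, -1.78480193e-01]), 'joint_velocities': array([ 0.00091752, -0.00243706, -0.00335217, -0.00069303, -0.00086693,
       -0.00095974]), 'joint_torque': array([-3.02360622e-04, -4.40987206e+01, -1.77151054e+01,  6.34850166e-02,
        5.34114777e-02, -3.85449334e-05]), 'position': array([6.24368084e-01, 1.56935882e-04, 2.21686142e-01]), 'tool_rot': array([ 7.07115946e-01,  7.07096987e-01, -5.25011787e-04, -7.83696583e-04]), 'ft_force': array([-0.51080286, -0.02959182, -0.46181242]), 'moment': array([-0.03936395, -0.003946  , -0.07593749]), 'grip_force': 0.0, 'grip_width': 0.08690399623829277}
```

View pics/s0b.png

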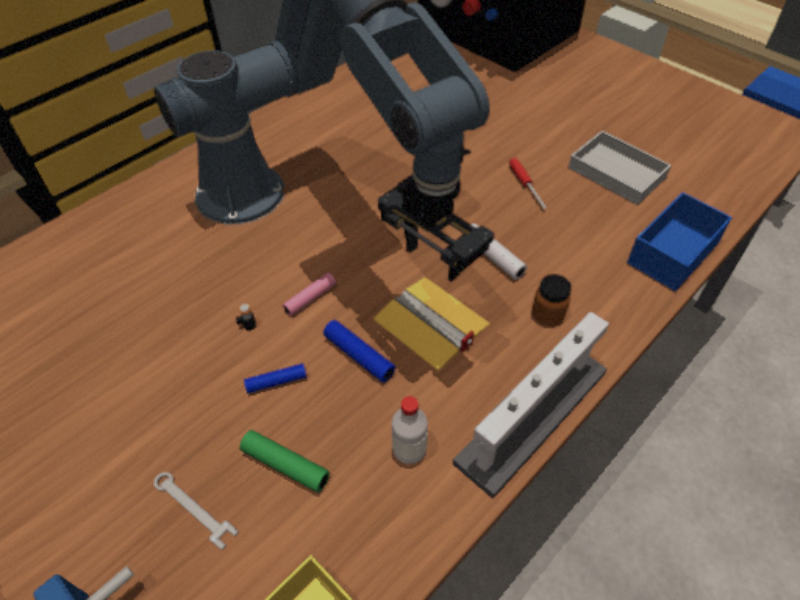

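View pics/d0b.png

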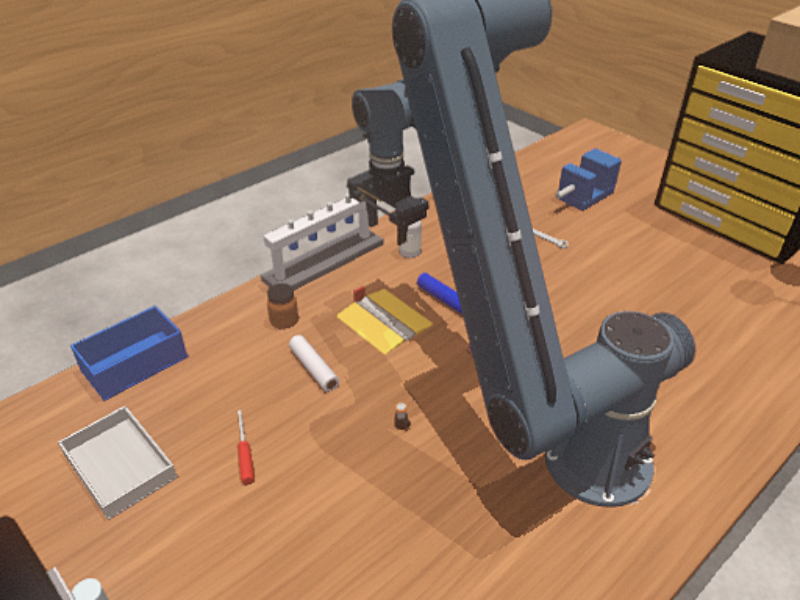

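The scene shows a large blue tube at about (360,350) and a small blue tube at (275,378). The green one (284,460) and pink one (310,295) are excluded. The larger blue one is blue_rail, so I'll confirm it in an enlarged crop. The V-block is at (432,322) with its red stop at (468,341). The aluminium tube is at (500,250).

```bash
python3 - <<'E'
from h import *
im=cv2.imread('pics/s0.png'); c=im[165:285,150:320]; cv2.imwrite('pics/c1.png',cv2.resize(c,(799,564),interpolation=cv2.INTER_CUBIC))
a=np.load('s0.npz'); h=cv2.cvtColor(a['im'],cv2.COLOR_RGB2HSV)
def cloud(m):
    return np.array([world('s0',u,v) for v,u in zip(*np.nonzero(m)) if a['d'][v,u]>0])
hue=h[:,:,0].astype(int); sat=h[:,:,1]; val=h[:,:,2]
V,U=np.mgrid[:384,:512]
m=(abs(hue-118)<12)&(sat>150)&(V>195)&(V<250)&(U>200)&(U<260)
P=cloud(m)
print('blue',len(P),P.min(0),P.max(0),np.median(P,0))
cen=P[:,:2].mean(0);w=np.linalg.svd(P[:,:2]-cen)[2]
print(w[0],((P[:,:2]-cen)@w[0]).min(),((P[:,:2]-cen)@w[0]).max(),cen)
m=(abs(hue-25)<6)&(sat>150)&(V>170)&(V<240)&(U>235)&(U<320)
P=cloud(m);print('yel',len(P));r=cv2.minAreaRect(P[:,:2].astype(np.float32));print(r,cv2.boxPoints(r))
m=((hue<4)|(hue>175))&(sat>150)&(V>205)&(V<230)&(U>285)&(U<310)
P=cloud(m);print('red',len(P),P.mean(0),P.min(0),P.max(0))
for n,u,v in [('cleaner',262,285),('jar',354,193),('injA',157,203),('alu1',305,147),('alu2',332,172)]: print(n,world('s0',u,v))
E
```

```text
blue 611 [ 0.47608983 -0.145762   -0.00087537] [ 0.63749961 -0.1058998   0.04645092] [ 0.56276424 -0.13261687  0.0372635 ]
[0.99941249 0.03427353] -0.08603347496270004 0.07538622446503788 [ 0.5620827  -0.13104662]
yel 1523
((0.5994183421134949, 0.03608405590057373), (0.15608106553554535, 0.17991457879543304), 89.36448669433594) [[ 0.508601   -0.04095391]
 [ 0.6885045  -0.04294945]
 [ 0.6902357   0.11312202]
 [ 0.51033217  0.11511756]]
red 36 [0.69509463 0.02826307 0.02897163] [0.69096225 0.01973392 0.00178396] [0.69772125 0.04484463 0.04384684]
cleaner [ 0.78321801 -0.2203785   0.07470665]
jar [0.77388964 0.1947823  0.07067977]
injA [ 0.34441149 -0.23219853  0.03525235]
alu1 [0.69560076 0.02208285 0.33650226]
alu2 [0.65633711 0.24663667 0.03363047]
```

View pics/c1.png

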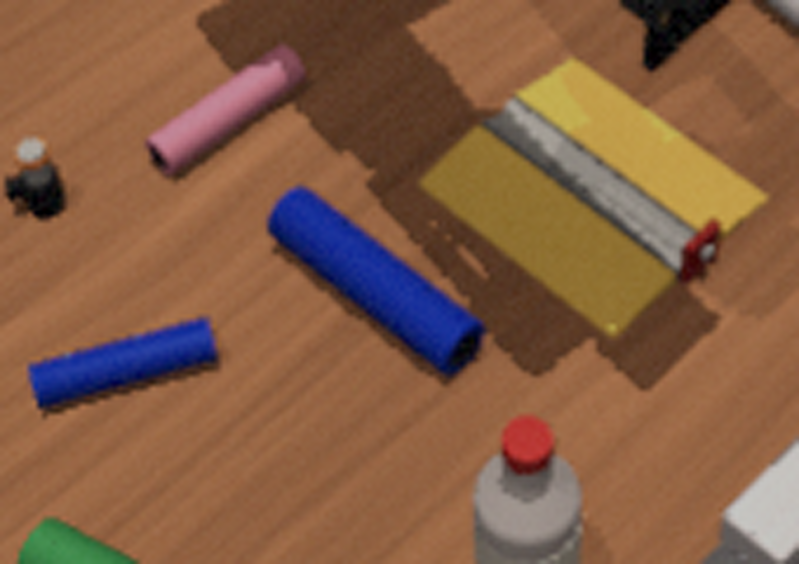

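The crop confirms it: the larger blue tube runs from crop (290,195) to (465,350). The small blue tube is at (125,362) and the yellow V-block at (600,190), with the red stop at its +x end at (700,250). I'll move to above the near side of the tube.

Emit:
arm_command --deltas '[1,-0.04,-0.02,0,0.011,1,-0.04,-0.02,0,0,1,-0.04,-0.02,0.02,0,1,-0.04,-0.007,0.04,0,1,-0.03,0,0.04,0,1,0,0,0.02,0,1,0,0,0,0]'

```text
time: 0.98
position: [0.5546, -0.1891, 0.1004]
tool_rot: [0.711, 0.703, -0.001, -0.003]
ft_force: [-0.2, 0.2, -0.3]
grip_width: 0.087
grip_force: 0.0
```

```bash
python3 - <<'E'
from h import *
snap('scene','s1'); snap('wrist','w1'); o=status.get_obs(); print(o['time'],o['position'],o['tool_rot'],o['ft_force'])
cv2.imwrite('pics/w1b.png',cv2.resize(cv2.imread('pics/w1.png'),(800,600)))
for n,f,z,u,v in [('pinkE','s0',.012,214,179),('sb1','s0',.012,157,247),('sb2','s0',.012,195,237)]: print(n,world(f,u,v,z))
for f in ['w1','s1']:
  a=np.load(f+'.npz'); h=cv2.cvtColor(a['im'],cv2.COLOR_RGB2HSV)
  m=(abs(h[:,:,0].astype(int)-118)<12)&(h[:,:,1]>150)
  P=np.array([world(f,u,v) for v,u in zip(*np.nonzero(m)) if a['d'][v,u]>0])
  P=P[(P[:,0]>.44)&(P[:,0]<.68)&(P[:,1]>-.165)&(P[:,1]<-.08)&(P[:,2]>0)]
  print(f,len(P)); r=cv2.minAreaRect(P[:,:2].astype(np.float32)); print(r)
  t=P[P[:,2]>np.percentile(P[:,2],80)]; print('top',np.polyfit(t[:,0],t[:,1],1),t.mean(0))
E
```

```text
1.075 [ 0.55648183 -0.18927704  0.10275789] [ 7.10897205e-01  7.03295929e-01  1.80395437e-05 -2.74715466e-05] [-0.42429094  0.06713178  0.41830896]
pinkE [ 0.38269832 -0.03171584  0.012     ]
sb1 [ 0.45749198 -0.32346215  0.012     ]
sb2 [ 0.5112927  -0.22379126  0.012     ]
w1 9021
((0.5559314489364624, -0.13595974445343018), (0.15780405700206757, 0.05573955178260803), 1.5984790325164795)
top [ 0.03730282 -0.14810871] [ 0.55566949 -0.12738067  0.04513966]
s1 350
((0.5500109791755676, -0.12634426355361938), (0.051215559244155884, 0.20497943460941315), 83.49710083007812)
top [-0.00218384 -0.12369507] [ 0.57361179 -0.12494775  0.04635238]
```

View pics/w1b.png

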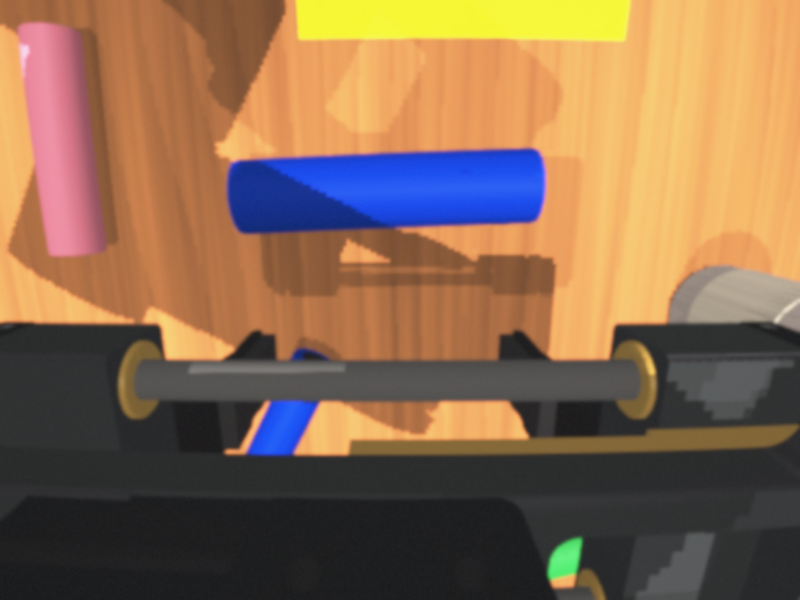

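The wrist view shows the blue tube at (230–545, 150–230) with a clear path to the ramp at the top. The small blue tube's end is close at (300,360), so I'll go down nearer to the rail and start rolling gently.

Emit:
arm_command --deltas '[1,0.011,0,0.03,0,1,0,0,0.03,0,1,0,0,0.028,0,1,0,0,0,0,1,0.008,0,0,0,1,0.006,0,0,0,1,0.006,0,0,0,1,0.006,0,0,0,1,0.008,0,0,0,1,0.008,0,0,0,1,0.008,0,0,0,1,0.008,0,0,0]'

```text
time: 2.58
position: [0.557, -0.1198, 0.0144]
tool_rot: [0.711, 0.703, -0.0, -0.0]
ft_force: [-0.5, -0.6, -0.3]
grip_width: 0.087
grip_force: 0.1
```

Emit:
arm_command --deltas '[1,0.008,0,0,0,1,0.008,0,0,0,1,0.008,0,0,0,1,0.008,0,0,0,1,0.008,0,0,0,1,0.006,0,0,0,1,0,0,0,0]'

```text
time: 3.45
position: [0.5576, -0.074, 0.0146]
tool_rot: [0.711, 0.703, 0.0, -0.0]
ft_force: [1.1, -0.4, -0.6]
grip_width: 0.087
grip_force: 0.2
```

```bash
cat >> h.py <<'E'
def blue(f,lo=(.42,-.2),hi=(.75,.1)):
  snap('wrist',f); a=np.load(f+'.npz'); h=cv2.cvtColor(a['im'],cv2.COLOR_RGB2HSV)
  m=(abs(h[:,:,0].astype(int)-118)<12)&(h[:,:,1]>150)
  P=np.array([world(f,u,v) for v,u in zip(*np.nonzero(m)) if a['d'][v,u]>0])
  P=P[(P[:,0]>lo[0])&(P[:,0]<hi[0])&(P[:,1]>lo[1])&(P[:,1]<hi[1])&(P[:,2]>0.005)]
  t=P[P[:,2]>np.percentile(P[:,2],80)]; print('x',P[:,0].min(),P[:,0].max(),'y',P[:,1].min(),P[:,1].max(),'top',np.polyfit(t[:,0],t[:,1],1)[0],t.mean(0))
  y=(abs(h[:,:,0].astype(int)-28)<6)&(h[:,:,1]>150); Q=np.array([world(f,u,v) for v,u in zip(*np.nonzero(y)) if a['d'][v,u]>0])
  if len(Q): print('yel',np.percentile(Q,[1,99],axis=0))
E
python3 - <<'E'
from h import *
o=status.get_obs(); print(o['time'],o['position'],o['ft_force']); blue('w2')
cv2.imwrite('pics/w2b.png',cv2.resize(cv2.imread('pics/w2.png'),(640,480)))
E
```

```text
3.45 [ 0.55759473 -0.07395893  0.01455649] [ 1.08691754 -0.39832453 -0.61465705]
x 0.47440388272854245 0.633406091345085 y -0.06173004843337198 -0.022763952734945758 top 0.002583418290651057 [ 0.55823428 -0.0420558   0.0414762 ]
yel [[ 0.52331107 -0.04126123  0.00110352]
 [ 0.68757378  0.05481067  0.01164303]]
```

View pics/w2b.png

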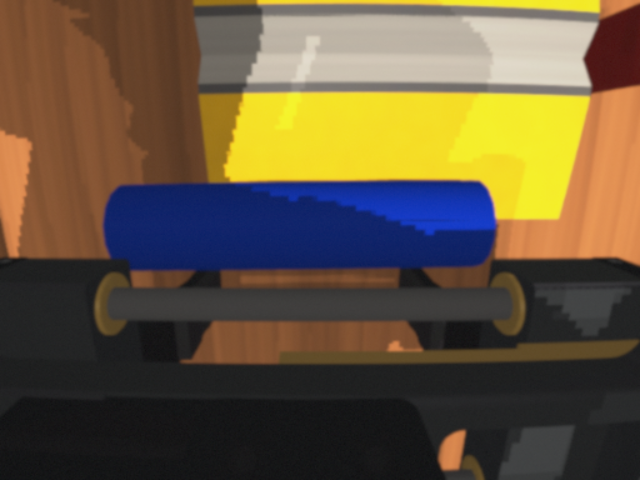

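The tube is square to the fingers at the foot of the ramp, at (105–495, 180–270), with the groove ahead at rows 5–90. I'll keep pushing up the ramp.

Emit:
arm_command --deltas '[1,0.006,0,0,0,1,0.006,0,0,0,1,0.006,0,0,0,1,0.006,0,0,0,1,0.006,0,0,0,1,0.006,0,0,0,1,0.006,0,0,0,1,0.006,0,0,0,1,0.005,0,0,0,1,0.004,0,0,0,1,0.004,0,0,0,1,0.003,0,0,0]'

```text
time: 5.0
position: [0.5576, -0.0096, 0.0142]
tool_rot: [0.711, 0.703, -0.0, -0.001]
ft_force: [-0.5, 0.1, -0.3]
grip_width: 0.0869
grip_force: 0.0
```

Emit:
arm_command --deltas '[1,0.003,0,0,0,1,0.002,0,0,0,1,0,0,0,0,1,0,0,0,0]'

```text
time: 5.5
position: [0.5584, -0.0055, 0.0146]
tool_rot: [0.711, 0.703, 0.0, 0.0]
ft_force: [0.2, -0.1, 0.3]
grip_width: 0.087
grip_force: 0.0
```

```bash
python3 - <<'E'
from h import *
o=status.get_obs(); print(o['time'],o['position'],o['ft_force']); blue('w3')
cv2.imwrite('pics/w3b.png',cv2.resize(cv2.imread('pics/w3.png'),(640,480)))
E
```

```text
5.5 [ 0.55839185 -0.00553002  0.01456327] [ 0.16120777 -0.09542075  0.29221381]
x 0.4755274889884667 0.6342494729622647 y 0.0174097026009978 0.053992043328117675 top -0.005329176619772675 [0.55600152 0.0347124  0.04586819]
yel [[5.18697742e-01 1.00572741e-02 3.82740705e-04]
 [6.87534811e-01 1.11688800e-01 1.13181151e-02]]
```

View pics/w3b.png

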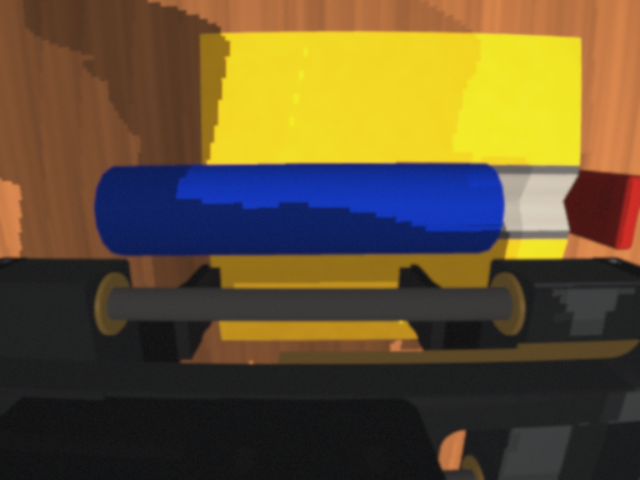

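The tube lies in the groove, at picture rows 165–250, with the red stop about 50 mm beyond its right end. I'll back off, lift, shut the fingers and go to the free end.

Emit:
arm_command --deltas '[1,-0.02,0,0,0,1,0,0,-0.05,0,-1,0,0,-0.05,0,-1,0.02,-0.042,0,0,-1,0.02,-0.042,0,0,-1,0.021,-0.042,0,0,-1,0,0,0,0,-1,0,0,0,0]'

```text
time: 6.55
position: [0.4343, 0.0359, 0.1149]
tool_rot: [0.711, 0.703, 0.001, 0.001]
ft_force: [0.2, -0.2, -0.0]
grip_width: 0.0351
grip_force: 0.0
```

```bash
python3 - <<'E'
from h import *
o=status.get_obs(); print(o['time'],o['position'],o['grip_width']); 
print('injB',world('d0',256,266),world('d0',256,272,0.)); blue('w4',(.42,-.02),(.75,.1))
E
```

```text
6.55 [0.43427396 0.03590786 0.11492123] 0.03508495301932071
injB [0.32004037 0.23218593 0.04050017] [0.32709333 0.22545871 0.        ]
x 0.45687837298657447 0.6346455272657068 y 0.01820578037122006 0.07378369429617984 top -0.10655374518468673 [0.54441852 0.03828006 0.05942289]
yel [[ 5.10093857e-01 -9.11704413e-03  3.50978959e-04]
 [ 6.87518824e-01  1.11912368e-01  1.86300983e-01]]
```

Emit:
arm_command --deltas '[-1,0,0,0,0,-1,0,0,0.02,0,-1,0,0,0.025,0,-1,0,0,0.025,0,-1,0,0,0.027,0,-1,0,0.005,0,0,-1,0,0.005,0,0,-1,0,0.005,0,0,-1,0,0.005,0,0,-1,0,0.005,0,0,-1,0,0.005,0,0,-1,0,0.005,0,0]'

```text
time: 8.1
position: [0.4659, 0.0369, 0.0175]
tool_rot: [0.711, 0.703, -0.001, -0.002]
ft_force: [-5.0, -0.4, 4.2]
grip_width: 0.0007
grip_force: 3.1
```

Emit:
arm_command --deltas '[-1,0,0.005,0,0,-1,0,0.005,0,0,-1,0,0.005,0,0,-1,0,0.005,0,0,-1,0,0.005,0,0,-1,0,0.004,0,0,-1,0,0,0,0]'

```text
time: 8.98
position: [0.4942, 0.0368, 0.0175]
tool_rot: [0.711, 0.703, -0.002, -0.002]
ft_force: [-4.6, 0.1, 5.1]
grip_width: 0.0003
grip_force: 3.0
```

```bash
python3 - <<'E'
from h import *
o=status.get_obs(); print(o['time'],o['position'],o['grip_width'],o['ft_force']); blue('w5',(.44,-.02),(.75,.1)); snap('scene','s5')
im=cv2.imread('pics/w5.png'); c=cv2.imread('pics/s5.png')[150:250,200:340]
cv2.imwrite('pics/c5.png',np.vstack([cv2.resize(im,(400,300)),cv2.resize(c,(400,286),interpolation=cv2.INTER_CUBIC)]))
E
```

```text
8.975 [0.4942358  0.03676316 0.01746727] 0.0003451430413453852 [-4.59989576  0.13238431  5.05693989]
x 0.5028339103377847 0.6559000355736486 y 0.019730738259771452 0.07452512185416718 top -0.4697678467125006 [0.578807   0.03579287 0.0546092 ]
yel [[ 5.11315355e-01 -1.39671603e-02  3.33545816e-04]
 [ 6.65103424e-01  1.11933464e-01  1.14605545e-02]]
```

View pics/c5.png

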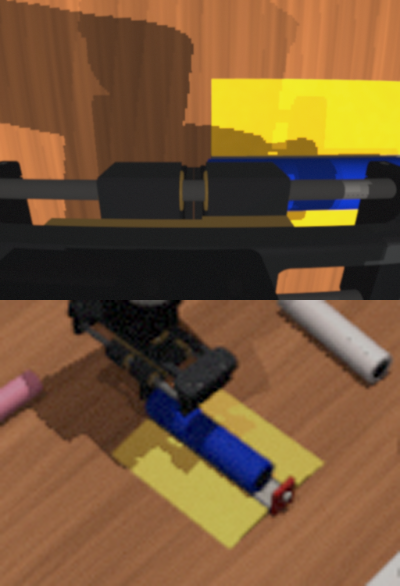

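The tube is in line in the groove, with a gap of about 25 mm left to the red stop (lower crop, at (275,490)). I'll continue.

Emit:
arm_command --deltas '[-1,0,0.004,0,0,-1,0,0.004,0,0,-1,0,0.004,0,0,-1,0,0.004,0,0,-1,0,0.002,0,0,-1,0,0,0,0]'

```text
time: 9.82
position: [0.5128, 0.0365, 0.0174]
tool_rot: [0.711, 0.703, -0.001, -0.002]
ft_force: [-5.0, 0.2, 4.3]
grip_width: 0.0005
grip_force: 3.1
```

Emit:
arm_command --deltas '[-1,0,0.002,0,0,-1,0,0.001,0,0]'

```text
time: 10.07
position: [0.5157, 0.0364, 0.0174]
tool_rot: [0.711, 0.703, -0.001, -0.002]
ft_force: [-4.5, 0.8, 5.6]
grip_width: 0.0002
grip_force: 3.1
```

Emit:
arm_command --deltas '[-1,0,0.002,0,0,-1,0,0.001,0,0]'

```text
time: 10.32
position: [0.5183, 0.0364, 0.0174]
tool_rot: [0.711, 0.703, -0.002, -0.002]
ft_force: [-6.6, 0.5, 6.7]
grip_width: 0.0007
grip_force: 3.9
```

Emit:
arm_command --deltas '[-1,0,0.001,0,0,-1,0,0.001,0,0]'

```text
time: 10.58
position: [0.5183, 0.0365, 0.0174]
tool_rot: [0.711, 0.703, -0.003, -0.004]
ft_force: [-9.1, -1.2, 8.7]
grip_width: 0.0006
grip_force: 5.8
```

```bash
python3 - <<'E'
from h import *
o=status.get_obs(); print(o['time'],o['position'],o['ft_force']); snap('scene','s6'); snap('side','d6')
A=cv2.imread('pics/s6.png')[170:240,230:330]; B=cv2.imread('pics/d6.png')[160:240,200:310]
cv2.imwrite('pics/c6.png',np.hstack([cv2.resize(A,(400,280),interpolation=cv2.INTER_CUBIC),cv2.resize(B,(385,280),interpolation=cv2.INTER_CUBIC)]))
E
```

```text
10.575 [0.51826962 0.03648002 0.01740261] [-9.10786902 -1.23388835  8.72528959]
```

View pics/c6.png

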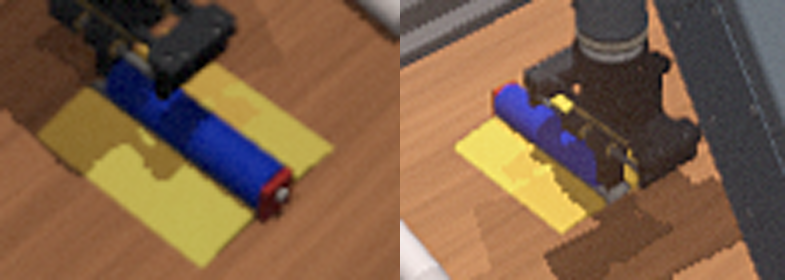

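Both crops show the tube against the red stop, and the force rises with no further advance. I'll back straight off, then lift clear.

Emit:
arm_command --deltas '[-1,0,-0.004,0,0,-1,0,-0.02,0,0,-1,0,-0.03,0,0,-1,0,0,-0.04,0,-1,0,0,-0.06,0,-1,0,0,0,0,-1,0,0,0,0]'

```text
time: 11.55
position: [0.4698, 0.0363, 0.1176]
tool_rot: [0.711, 0.703, 0.001, 0.001]
ft_force: [0.3, 0.3, 0.1]
grip_width: 0.0002
grip_force: 0.0
```

```bash
python3 - <<'E'
from h import *
o=status.get_obs(); print(o['time'],o['position'],o['ft_force']); snap('wrist','w7'); snap('scene','s7')
A=cv2.imread('pics/w7.png'); B=cv2.imread('pics/s7.png')[170:240,230:330]
cv2.imwrite('pics/c7.png',np.hstack([cv2.resize(A,(400,300)),cv2.resize(B,(400,300),interpolation=cv2.INTER_CUBIC)]))
E
```

```text
11.55 [0.46979588 0.03633619 0.11764469] [0.32952012 0.33214165 0.10679389]
```

View pics/c7.png

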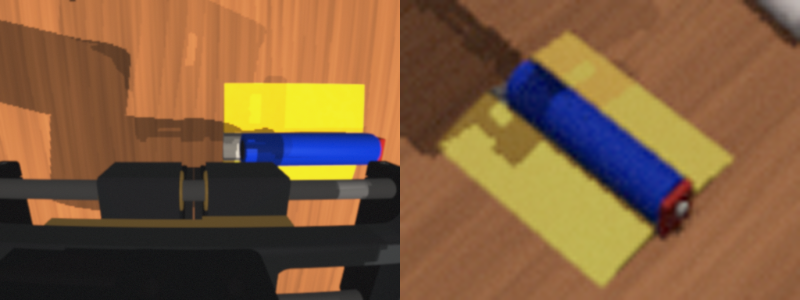

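The tube lies in the groove with its end against the red stop (right crop, at (675,205)). The fingers are clear of it.

```bash
python3 -c "
from rig import order; print(order.hand_in())"
```

```text
the job is handed in; nothing more can be done
None
```

The blue tube was rolled up the ramp into the groove and pushed against the red stop; the job was handed in at about 11.6 s with the arm clear, but no verdict came back.

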